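# Push a carton up a sloping rack, home against its sprung top stop

### The job

Put the small flat carton that lies on the hob cover board onto the open foot of the sloping wooden rack, lengthways, then push it up the slope between the guide rails and under the hood until the rubber bumper is pushed right in and the carton is fully home at the top stop. Keep it pressed there firmly for about half a second (push with some 10 N; the carton dents if squeezed against the stop with 20 N), then let go and leave it lying on the slope, resting against the bumper. Leave the things standing round about where they are.

Things in the scene. Friction and masses are not known exactly. Their poses are not given: they have to be found in the camera images.
- carton: Small printed cardboard carton, a rigid plain box 92 mm (own x) by 55 mm (own y) by 40 mm high (own z), mass 0.14 to 0.28 kg. Origin: centre of its underside. At the start it lies flat on the board, to the left of the rack. Grasp it across the 55 mm width.
- rack: Pale wooden sloping rack, fixed on the board, open foot towards the robot. Origin: middle of the foot's front edge, at the board's top. Own x: level, uphill heading; y across; z up. Ramp 104 mm wide, 270 mm long along the slope, rising at 10 degrees; its surface is 10 mm above the origin at the foot edge. First 80 mm: open apron without rails. Carton on ramp: friction 0.35 to 0.55, stays put.
- stop: Top stop under the hood; same frame as the rack. A steel plate on a setscrew, set anew each time and not measured: the carton is home with its leading end anywhere from 230 to 250 mm up the slope from the foot edge. A rubber bumper (44 x 28 mm, centre 22 mm above the ramp) stands 8 mm out from it, gives at about 0.2 N, goes dead at the plate; its 0.2 N does not push the carton back.
- board: Wooden hob cover board, fixed, 480 x 560 x 16 mm; origin at the centre of its underside; its top is at z = 0.016 m.
- cumin: Bystander: spice jar, 43 mm diameter, 108 mm tall, standing on the board; origin at the centre of its base.
- toothpicks: Bystander: little clear jar with a lid, 45 mm diameter, 87 mm tall; origin at the centre of its base.
- yoghurt: Bystander: yoghurt pot, 72 mm diameter, 71 mm tall; origin at the centre of its base.
- glass: Bystander: upturned drinking glass, 81 mm diameter, 91 mm tall; origin at the centre of its base.
- rails (a point): Point on the ramp surface, middle line, 113 mm up the slope from the foot edge: here the straight guide rails begin (61 mm apart, 14 mm high, 8 mm thick, up to the top). From 80 mm up to here flared rails narrow the way from 88 to 61 mm.
- hood (a point): Point on the ramp surface, middle line, 196 mm up the slope from the foot edge: front of the hood, a roof 48 mm clear above the ramp, 6 mm thick, reaching to the top end on side cheeks. The carton reaches the stop only by sliding in under it.

How it is judged:
On the way, in this order (a step that is already met when the one before it is completed fails the run):
1. the carton lies lengthways on the open foot of the rack (contact force between carton and rack above 0.3 N and x of carton in the frame of rack between 0.02 and 0.13 m and y of carton in the frame of rack between -0.03 and 0.03 m and angle between the x axis of carton and the x axis of rack, either way round below 0.4 rad and angle between carton's own z axis and vertical between 0.1 and 0.25 rad), for 0.2 s.
2. the carton is held pressed home at the top stop with more than 2 N (contact force between carton and stop above 2 N), for 0.3 s.
At the end, for the whole second after the job is handed in: The carton lies at rest flat on the slope between the rails (within 10 mm of the middle line, lengthways within about 10 degrees), under the hood and touching the bumper of the top stop, after having been pressed home there with more than 2 N for 0.3 s (contact force between carton and stop above 0.05 N and contact force between carton and rack above 0.5 N and x of carton in the frame of rack above 0.165 m and y of carton in the frame of rack between -0.01 and 0.01 m and angle between the x axis of carton and the x axis of rack, either way round below 0.25 rad and angle between carton's own z axis and vertical between 0.12 and 0.23 rad and linear speed of carton below 0.01 m/s).
It fails at once if the carton is pressed against the top stop with 20 N or more (contact force between carton and stop above 20 N).
It fails at once if a bystander is moved by more than 30 mm (distance of any of cumin, toothpicks, yoghurt, glass from where it was at the start of the episode above 0.03 m).
It also fails if it takes over 70 s, if anything falls off the work surface, if the arm or the gripper's body presses on something with over 40 N, if the wrist force passes 120 N, or if a joint passes its speed limit or range.

### The arm

A 6-joint arm with a two-finger parallel gripper is mounted at the origin on a cart in front of the work surface, level with it; the furniture and walls round the work are solid. World frame = base frame: x ahead of the robot, y to its left, z up, the work surface at z = 0. Lengths are in m, angles in rad, forces in N, time in s.
With the tool pointing down it reaches from about 0.25 to 0.725 m from the base axis. Payload 4 kg.
Tool frame: the origin (TCP) lies where the fingers leave the gripper's body, on its centre line; the fingertips stand 73 mm ahead of it and the grasp point (between the pads) lies 54 mm ahead of it (bot.tip_reach is the z of the fingertips in the tool frame, in m); z points along the fingers, x is the direction in which the jaws open and shut, and the axes are right-handed (so a half turn about z gives the same grasp; the last joint's range is limited). The gripper opens to 85 mm and grips with 20 to 120 N. Pads are 22 mm wide; open, the fingers measure 114 mm over their backs; the gripper's body (76 mm by 85 mm) begins 54 mm behind the grasp point. The pads swing forward as they close: fully open they stand 13 mm farther back than shut.
Start: joints at [1.203, 0.241, 0.005, 1.335, 0, 1.571], TCP at [0.18, 0.467, 0.304] pointing down, gripper open.
Joint ranges: [-2.72, 2.72], [-1.05, 1.87], [-1.09, 1.28], [-1.99, 2.15], [-1.42, 1.44], [-3.14, 3.14]. Speed limits (rad/s): [2.79, 2.79, 3.14, 3.14, 3.14, 3.14].

### API

Orientations are given as a unit quaternion [x, y, z, w].
In Python, from workcell import bot, vision, job_done gives the robot as it stands.
- The arm moves only by the tool drive_tool, never from a script. Its argument "steps" is one flat list of numbers, 7 for each row, row after row: the shift along the tool's x, y, z in m, then the turn, a rotation vector about the tool's x, y, z in degrees, then the closure, from -1 (fully open) to 1 (shut). A call has 1 to 8 rows; each row shifts and turns the commanded pose from where the row before left it, along the tool's axes as they then stand; what a row does not reach is not made up. A row lasts 1/12 s, in which the tool goes at most 41.7 mm and 7.16 degrees, less where a joint would pass 70% of its speed; a pose out of reach is approached as far as the arm can. A call is refused whole if a number of a shift passes 0.0417 or a number of a turn 7.16, either way. A call with a gripper value outside its range is refused whole. The fingers move at their own pace and stop on an object; the grip force is fixed at half the most. Time passes only in rows, so rows that do not move let the fingers close. It gives the time, the measured TCP pose, the force and the opening at its end, in the units of the state.
- bot.get_obs(): the state, without advancing time (a new reading comes with each control period).
- vision.camera(name): name is "scene" or "top" or "wrist"; returns (picture, depth): 384x512x3 uint8, red, green, blue; 384x512 float32, m along the optical axis (not along the pixel's ray), 0 where there is no reading.
- vision.camera_model(name): a dict with "mtx" (3x3 intrinsics, pixels), "rvec" (rotation vector, rad) and "tvec" (3), from world to camera coordinates, as OpenCV has them. Camera axes: x right, y down, z forward; pixel columns grow to the right and rows downward; lengths in m; the calibration is good to about 2 mm. A picture is of the moment at which its call begins: read the wrist's pose just before it. camera_model takes no time and is no camera call; for the wrist camera it gives the pose at the moment of the call.
- job_done(): hands the job in, once; it reports no verdict.
The state is a dict: "clock": time; "joint_pos": joint angles; "joint_vel": joint speeds; "tau": joint torques, N m; "eef_pos": TCP position; "tool_rot": TCP orientation; "ft_force": force on the tool from outside, world axes, zero at the start; "ft_torque": the same for the moment, N m; "grip_width": finger opening in m.
Only numpy, scipy, OpenCV 4.12 (cv2) and the standard library are available. Lean on these libraries where they do the work, as an engineer would, in place of code of your own. Each camera call takes 0.05 s, during which the arm holds its last target.

## Working session

There is one attempt and no reset: what is moved stays moved. The work goes in short steps, Python scripts to look and compute and a tool call to move; the robot and the scene stay as the last step left them, time stands still between calls to the robot, and variables do not carry over. Pictures are saved under pics/ and viewed, and the job is handed in when it is done.

Besides the shell and the picture viewer there is one more tool, called as name(argument=value, ...) on one line, values as JSON. drive_tool: Moves the arm, as the interface text tells. Its arguments: {"type":"object","properties":{"steps":{"type":"array"}},"required":["steps"]}

```bash
mkdir -p pics; ls; python3 - <<'E'
from workcell import bot, vision
import cv2,numpy as np
o=bot.get_obs();print(o)
for n in ["scene","top","wrist"]:
    m=vision.camera_model(n)
    im,d=vision.camera(n)
    np.savez(f"pics/{n}0.npz",im=im,d=d,**{k:np.array(m[k]) for k in("mtx","rvec","tvec")})
    cv2.imwrite(f"pics/{n}0.png",im[:,:,::-1]); print(n,m)
E
```

```text
pics
{'clock': 0.0, 'joint_pos': array([ 1.20302151e+00,  2.41415604e-01,  3.71162626e-03,  1.33519269e+00,
       -2.43865384e-05,  1.57078307e+00]), 'joint_vel': array([ 5.52219343e-04,  1.96867203e-03, -1.30406633e-03,  3.12472214e-05,
        6.82599928e-04,  1.53798285e-03]), 'tau': array([ 2.24023082e-03, -3.72316146e+01,  2.52408814e+01,  1.69358833e-02,
        2.06535551e-04,  4.92475223e-06]), 'eef_pos': array([0.1796015 , 0.46611194, 0.30300668]), 'tool_rot': array([ 8.24477423e-01,  5.65893874e-01, -8.58949986e-04,  6.04326859e-04]), 'ft_force': array([0.23261501, 0.04919771, 0.30913642]), 'ft_torque': array([-0.02117587, -0.00633884,  0.05751496]), 'grip_width': 0.08544300697667839}
scene {'mtx': array([[452.46033142,   0.        , 266.17164794],
       [  0.        , 452.46033142, 186.6294772 ],
       [  0.        ,   0.        ,   1.        ]]), 'rvec': array([ 2.10970543, -1.2709158 ,  0.47455821]), 'tvec': array([-0.27915669,  0.37772889,  0.73000761])}
top {'mtx': array([[357.27134515,   0.        , 253.04105823],
       [  0.        , 357.27134515, 187.84872713],
       [  0.        ,   0.        ,   1.        ]]), 'rvec': array([ 2.21563785, -2.18927258,  0.11779187]), 'tvec': array([-0.06459912,  0.5495357 ,  0.8899    ])}
wrist {'mtx': array([[265.60560312,   0.        , 256.71845373],
       [  0.        , 265.60560312, 191.54304669],
       [  0.        ,   0.        ,   1.        ]]), 'rvec': array([-2.40294058, -1.65159543, -0.21550131]), 'tvec': array([-0.49927078, -0.03505398,  0.37816456])}
```

View pics/scene0.png

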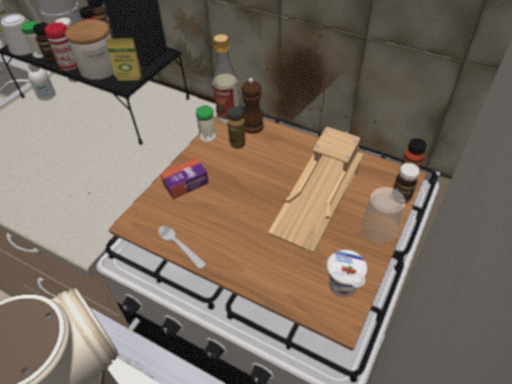

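View pics/top0.png

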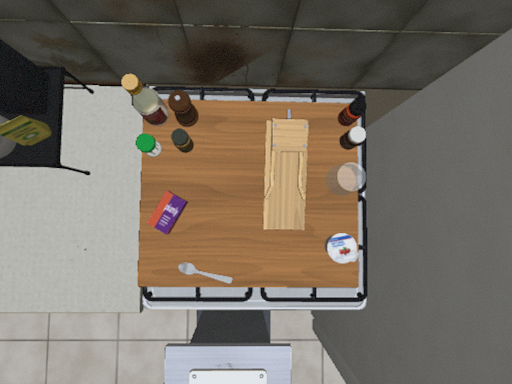

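View pics/wrist0.png

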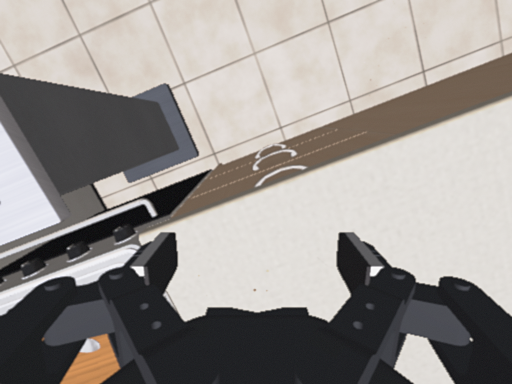

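The scene and top views show the carton at top px (167,212), turned about 30°. The rack foot edge is at top row ~229, columns 264–306, and the uphill direction is up in the image. The jars and glass stand to either side of the rack.

```bash
cat > h.py <<'E'
import numpy as np,cv2
from scipy.spatial.transform import Rotation as R
def cloud(d,m):
    K=np.array(m["mtx"]);Rm=cv2.Rodrigues(np.array(m["rvec"]))[0];t=np.array(m["tvec"])
    v,u=np.mgrid[:d.shape[0],:d.shape[1]]
    p=np.stack([(u-K[0,2])/K[0,0]*d,(v-K[1,2])/K[1,1]*d,d],-1)
    return (p-t)@Rm
def ray(uv,z,m):
    K=np.array(m["mtx"]);Rm=cv2.Rodrigues(np.array(m["rvec"]))[0];t=np.array(m["tvec"])
    uv=np.atleast_2d(uv).astype(float);r=np.c_[(uv-K[:2,2])/K[0,0],np.ones(len(uv))]@Rm
    c=-Rm.T@t;return c+r*((z-c[2])/r[:,2])[:,None]
E
python3 - <<'E'
from h import *
for n in["top","scene"]:
    f=np.load(f"pics/{n}0.npz");P=cloud(f["d"],f);im=f["im"]
    hsv=cv2.cvtColor(im,cv2.COLOR_RGB2HSV)
    z=P[...,2]
    win=np.zeros(z.shape,bool)
    if n=="top":win[180:245,140:195]=1
    else: win[150:205,155:215]=1
    mk=win&(z>.048)&(z<.064)
    q=P[mk];print(n,mk.sum(),"z",np.median(q[:,2]))
    # top-face silhouette by ray at plane .056
    vu=np.argwhere(mk);w=ray(vu[:,::-1],.056,f)[:,:2]
    for s in(w,q[:,:2]):
        r=cv2.minAreaRect((s*1000).astype(np.float32));print(r)
    # board height
    print("board z",np.median(z[250:260,200:250]) if n=="top" else "")
    b=cv2.resize(im[100:250,130:380] if n=="top" else im[110:260,240:440],None,fx=3,fy=3,interpolation=2) 
    cv2.imwrite(f"pics/{n}crop.png",b[:,:,::-1])
f=np.load("pics/top0.npz");P=cloud(f["d"],f)
for v in range(105,240,6): print(v,[tuple((P[v,u]*1000).round().astype(int)) for u in(258,262,266,272,286,300,306,310)])
E
```

```text
top 880 z 0.05504156823793107
((487.54595947265625, 151.8345947265625), (55.61167907714844, 91.60716247558594), 60.957061767578125)
((487.7174987792969, 152.55126953125), (55.97850036621094, 91.89253997802734), 61.04892349243164)
board z 0.015244713501265963
scene 823 z 0.056953572972514986
((483.8670654296875, 151.94894409179688), (64.08683776855469, 94.1031265258789), 60.82280731201172)
((486.22637939453125, 154.4282989501953), (61.081626892089844, 92.30912017822266), 60.810523986816406)
board z 
105 [(np.int64(767), np.int64(-69), np.int64(15)), (np.int64(769), np.int64(-79), np.int64(12)), (np.int64(768), np.int64(-90), np.int64(15)), (np.int64(768), np.int64(-105), np.int64(15)), (np.int64(768), np.int64(-142), np.int64(17)), (np.int64(770), np.int64(-179), np.int64(13)), (np.int64(770), np.int64(-195), np.int64(17)), (np.int64(770), np.int64(-205), np.int64(18))]
111 [(np.int64(752), np.int64(-69), np.int64(14)), (np.int64(751), np.int64(-79), np.int64(16)), (np.int64(752), np.int64(-90), np.int64(16)), (np.int64(753), np.int64(-106), np.int64(14)), (np.int64(754), np.int64(-14
[... 7412 characters left out ...]
int64(441), np.int64(-82), np.int64(13)), (np.int64(441), np.int64(-92), np.int64(16)), (np.int64(441), np.int64(-108), np.int64(14)), (np.int64(441), np.int64(-143), np.int64(16)), (np.int64(442), np.int64(-179), np.int64(15)), (np.int64(442), np.int64(-195), np.int64(16)), (np.int64(442), np.int64(-205), np.int64(14))]
237 [(np.int64(426), np.int64(-72), np.int64(14)), (np.int64(426), np.int64(-82), np.int64(17)), (np.int64(426), np.int64(-92), np.int64(16)), (np.int64(426), np.int64(-108), np.int64(16)), (np.int64(426), np.int64(-144), np.int64(15)), (np.int64(427), np.int64(-179), np.int64(16)), (np.int64(427), np.int64(-195), np.int64(16)), (np.int64(427), np.int64(-205), np.int64(14))]
```

View pics/topcrop.png

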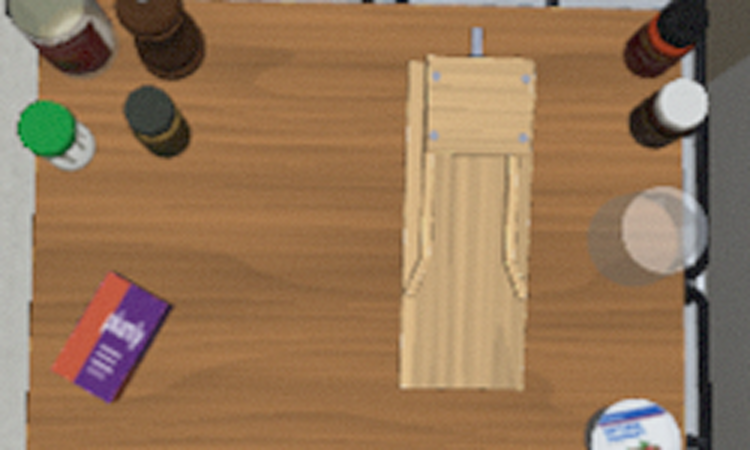

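View pics/scenecrop.png

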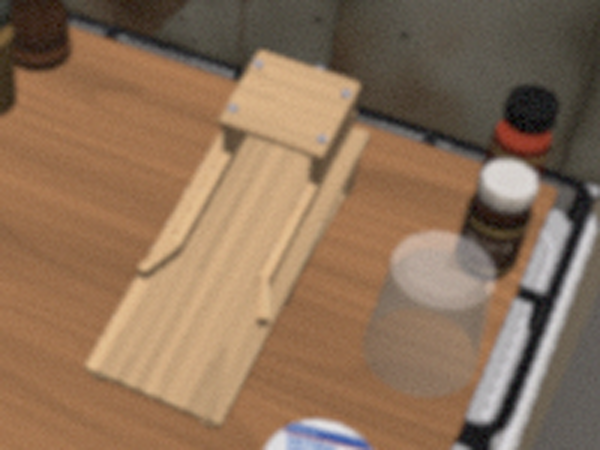

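```bash
python3 - <<'E'
from h import *
f=np.load("pics/top0.npz");im=f["im"];P=cloud(f["d"],f)
g=im.astype(float)@[0.2,.4,.4]   # pale rack vs brown board
def cross(a):  # strongest edge subpixel
    d=np.abs(np.gradient(cv2.GaussianBlur(a[:,None],(1,3),0).ravel()));i=d[1:-1].argmax()+1
    l,c,r=d[i-1:i+2];return i+.5*(l-r)/(l-2*c+r+1e-9)
def lift(uv):
    q=np.zeros((len(uv),3));z=np.full(len(uv),.03)
    for _ in range(20):
        q=np.array([ray(p,zz,f)[0] for p,zz in zip(uv,z)]); z=.026+np.tan(np.radians(10))*np.clip(q[:,0]-.447,-.01,.3)
    return q
L=[];Rr=[]
for v in range(200,227):
    L.append((256+cross(g[v,256:274]),v)); Rr.append((298+cross(g[v,298:314]),v))
F=[(u,222+cross(g[222:240,u])) for u in range(268,304)]
L,Rr,F=map(lambda a:lift(np.array(a)),(L,Rr,F))
def fit(x,y):
    p=np.polyfit(x,y,1);r=y-np.polyval(p,x);k=abs(r)<2*r.std()+1e-6;return np.polyfit(x[k],y[k],1),r[k].std()
for n,(x,y) in dict(L=(L[:,0],L[:,1]),R=(Rr[:,0],Rr[:,1]),F=(F[:,1],F[:,0])).items():
    p,s=fit(x,y);print(n,"slope",p[0],"deg",np.degrees(np.arctan(p[0])),"at .447/-.14:",np.polyval(p,.447 if n!="F" else -.14),s)
# whole-length left edge of the hood/rails: hood rect
z=P[...,2]
mk=np.zeros(z.shape,bool);mk[112:152,260:314]=1;mk&=z>.1
r=cv2.minAreaRect((P[mk][:,:2]*1000).astype(np.float32));print("hood",r)
# slope fit of ramp
A=P[195:226,272:300].reshape(-1,3);c=np.linalg.lstsq(np.c_[A[:,:2],np.ones(len(A))],A[:,2],rcond=None)[0];print("plane",c, "uphill dir deg",np.degrees(np.arctan2(c[1],c[0])),np.degrees(np.arctan(np.hypot(*c[:2]))))
# same with rails centre edges: inner rails rows 156-180
for v in range(156,186,4):
    zz=z[v,262:312]-(.026+.1763*(P[v,262:312,0]-.447)); print(v,[round(1000*y) for y in P[v,262:312,1][zz>.008]])
E
```

```text
L slope -0.00034031229132491585 deg -0.019498457256622834 at .447/-.14: -0.0837213458691734 0.000394989478331335
R slope -0.008898819906183596 deg -0.509851365349646 at .447/-.14: -0.1871726792468689 0.0003632672184171289
F slope -0.0015195985833461215 deg -0.08706651836241616 at .447/-.14: 0.4470400858259787 0.00029562617286715685
hood ((594.6154174804688, -113.5765380859375), (97.16590881347656, 262.71087646484375), 71.37674713134766)
plane [0.11542733 0.76896654 0.08669148] uphill dir deg 81.46323379886735 37.86797643695992
156 [-99, -101, -104, -106, -169, -172, -175]
160 [-99, -102, -104, -107, -168, -170, -172, -175]
164 [-99, -102, -104, -107, -168, -170, -172, -176]
168 [-100, -102, -105, -26, -26, -169, -171, -173, -176]
172 [-100, -102, -105, -169, -171, -173]
176 [-100, -103, -105, -169, -171, -173]
180 [-100, -103, -105, -169, -172, -174]
184 [-101, -103, -105, -26, -169, -171, -174]
```

```bash
cat >> h.py <<'E'
def togo(p,ang,tilt=0.):
    """tool-frame shift (mm) to TCP p, and turn for tool x at ang deg about world z, then tilt about tool x"""
    from workcell import bot
    o=bot.get_obs();c=R.from_quat(o["tool_rot"])
    T=R.from_euler('z',ang,degrees=True)*R.from_euler('x',180,degrees=True)*R.from_euler('x',tilt,degrees=True)
    d=c.inv().apply(np.array(p)-o["eef_pos"])*1000
    print("t",round(o["clock"],2),"pos",o["eef_pos"].round(4),"shift now-frame mm",d.round(1),"turn deg",np.degrees((c.inv()*T).as_rotvec()).round(2),
     "shift end-frame",(T.inv().apply(np.array(p)-o["eef_pos"])*1000).round(1),"F",o["ft_force"].round(2),"w",round(o["grip_width"],4))
E
python3 - <<'E'
from h import *
from workcell import bot
print(bot.tip_reach)
togo([.487,.1523,.16],61)
E
```

```text
0.0726
t 0.15 pos [0.1797 0.4662 0.3032] shift now-frame mm [-182.2  399.7  143.5] turn deg [0.01 0.09 7.93] shift end-frame [-125.6  421.   143.2] F [ 0.17 -0.87 -0.36] w 0.0856
```

drive_tool(steps=[-0.016,0.036,0,0,0,0,-1,-0.016,0.036,0,0,0,0,-1,-0.016,0.036,0,0,0,0,-1,-0.016,0.036,0,0,0,0,-1,-0.016,0.036,0,0,0,0,-1,-0.016,0.036,0,0,0,0,-1,-0.016,0.036,0,0,0,0,-1,-0.016,0.036,0,0,0,0,-1])

```text
clock: 0.82
eef_pos: [0.4034, 0.2419, 0.3038]
tool_rot: [0.824, 0.566, -0.0, -0.0]
ft_force: [0.5, 0.6, 0.0]
grip_width: 0.0856
```

drive_tool(steps=[-0.018,0.036,0,0,0,0,-1,-0.018,0.036,0,0,0,0,-1,-0.018,0.036,0,0,0,0,-1,0,0,0,0,0,4,-1,0,0,0,0,0,4,-1,0,0,0.03,0,0,0,-1,0,0,0.03,0,0,0,-1,0,0,0,0,0,0,-1])

```text
clock: 1.48
eef_pos: [0.4806, 0.153, 0.2382]
tool_rot: [0.862, 0.507, -0.006, -0.001]
ft_force: [-1.7, 0.5, -0.7]
grip_width: 0.0854
```

```bash
python3 - <<'E'
from h import *
from workcell import bot,vision
togo([.487,.1523,.10],61)
m=vision.camera_model("wrist");im,d=vision.camera("wrist")
cv2.imwrite("pics/w1.png",im[:,:,::-1]);P=cloud(d,m)
z=P[...,2];mk=(z>.046)&(z<.066)&(abs(P[...,0]-.487)<.08)&(abs(P[...,1]-.152)<.08)
print(mk.sum(),np.median(z[mk]),cv2.minAreaRect((P[mk][:,:2]*1000).astype(np.float32)))
togo([.487,.1523,.10],61)
E
```

```text
t 1.48 pos [0.4806 0.153  0.2382] shift now-frame mm [  3.7   7.  138.1] turn deg [-0.45  0.48 -0.11] shift end-frame [  2.5   5.9 138.2] F [-1.7   0.45 -0.75] w 0.0854
4985 0.05595466759611296 ((486.6924133300781, 154.0283966064453), (54.97933578491211, 91.3939437866211), 61.098995208740234)
t 1.53 pos [0.4816 0.1535 0.2409] shift now-frame mm [  2.5   6.1 140.8] turn deg [-0.33  0.35 -0.09] shift end-frame [  1.6   5.3 140.9] F [0.2  0.13 0.27] w 0.0852
```

View pics/w1.png

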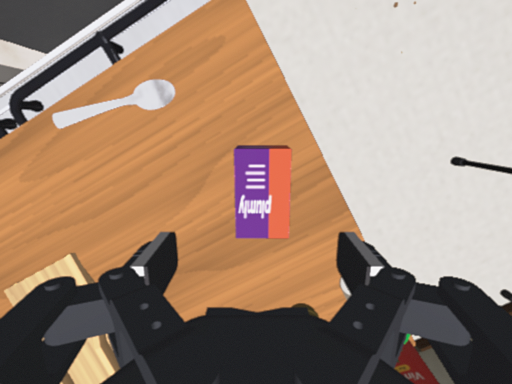

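The wrist view shows the carton at px (235–291, 147–238), square to the jaws. Its centre is about (0.487, 0.153). I'll go down and grip.

drive_tool(steps=[0.002,0.005,0.03,0,0,0,-1,0,0,0.03,0,0,0,-1,0,0,0.03,0,0,0,-1,0,0,0.025,0,0,0,-1,0,0,0.016,0,0,0,-1,0,0,0.01,0,0,0,-1,0,0,0,0,0,0,-1,0,0,0,0,0,0,-1])

```text
clock: 2.2
eef_pos: [0.4901, 0.1541, 0.104]
tool_rot: [0.862, 0.507, 0.001, 0.0]
ft_force: [-0.2, -0.6, 0.6]
grip_width: 0.0853
```

```bash
python3 - <<'E'
from h import *
togo([.487,.153,.10],61)
E
```

```text
t 2.2 pos [0.4901 0.1541 0.104 ] shift now-frame mm [-2.4 -2.2  4. ] turn deg [ 0.05 -0.06 -0.06] shift end-frame [-2.4 -2.2  4. ] F [-0.21 -0.57  0.65] w 0.0853
```

drive_tool(steps=[-0.002,-0.002,0.004,0,0,0,-1,0,0,0,0,0,0,1,0,0,0,0,0,0,1,0,0,0,0,0,0,1,0,0,0,0,0,0,1,0,0,0,0,0,0,1,0,0,0,0,0,0,1,0,0,0,0,0,0,1])

```text
clock: 2.87
eef_pos: [0.4872, 0.1531, 0.1001]
tool_rot: [0.862, 0.507, 0.001, 0.0]
ft_force: [-1.2, -0.2, 6.6]
grip_width: 0.0539
```

drive_tool(steps=[0,0,-0.02,0,0,0,1,0,0,-0.03,0,0,0,1,0,0,-0.03,0,0,0,1,0,0,-0.02,0,0,0,1,0,0,0,0,0,0,1])

```text
clock: 3.28
eef_pos: [0.4888, 0.1536, 0.2033]
tool_rot: [0.862, 0.507, 0.004, 0.001]
ft_force: [0.3, -0.2, -2.3]
grip_width: 0.054
```

```bash
python3 - <<'E'
from h import *
from workcell import vision
togo([.487,.153,.10],61)
im,d=vision.camera("wrist")
cv2.imwrite("pics/w2.png",im[:,:,::-1])
E
```

```text
t 3.28 pos [0.4888 0.1536 0.2033] shift now-frame mm [ -2.   -1.9 103.3] turn deg [ 0.33 -0.35 -0.07] shift end-frame [ -1.4  -1.3 103.3] F [ 0.33 -0.18 -2.29] w 0.054
```

View pics/w2.png

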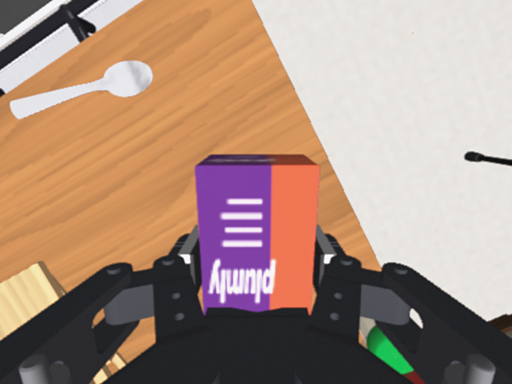

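Held: opening 54 mm, lifted load about 2.3 N. The wrist view shows the carton straight between the pads.

drive_tool(steps=[0,0,0,0,0,-5.8,1,0,0,0,0,0,-5.8,1,0,0,0,0,0,-5.8,1,0,0,0,0,0,-5.8,1,0,0,0,0,0,-5.8,1,0,0,0,-5,0,0,1,0,0,0,-5,0,0,1,0,0,0,0,0,0,1])

```text
clock: 4.0
eef_pos: [0.482, 0.1518, 0.1952]
tool_rot: [0.705, 0.704, 0.059, 0.06]
ft_force: [-2.1, -0.7, -3.5]
grip_width: 0.0539
```

```bash
python3 - <<'E'
from h import *
togo([.467,-.1365,.1950],90,-10)
E
```

```text
t 4.0 pos [0.482  0.1518 0.1952] shift now-frame mm [-288.3  -14.8   -1.6] turn deg [-0.34  0.14 -0.01] shift end-frame [-288.3  -14.8   -2.4] F [-2.15 -0.66 -3.5 ] w 0.0539
```

drive_tool(steps=[-0.036,-0.002,0,0,0,0,1,-0.036,-0.002,0,0,0,0,1,-0.036,-0.002,0,0,0,0,1,-0.036,-0.002,0,0,0,0,1,-0.036,-0.002,0,0,0,0,1,-0.036,-0.002,0,0,0,0,1,-0.036,-0.002,0,0,0,0,1,-0.036,-0.002,0,0,0,0,1])

```text
clock: 4.67
eef_pos: [0.4692, -0.1366, 0.1949]
tool_rot: [0.705, 0.704, 0.061, 0.06]
ft_force: [1.3, -0.3, -3.8]
grip_width: 0.0541
```

drive_tool(steps=[0,0,0.01,0,0,0,1,0,0,0.02,0,0,0,1,0,0,0,0,0,0,1,0,0,0,0,0,0,1])

```text
clock: 5.0
eef_pos: [0.4739, -0.1349, 0.1645]
tool_rot: [0.705, 0.704, 0.06, 0.058]
ft_force: [0.0, 0.1, -2.6]
grip_width: 0.054
```

```bash
python3 - <<'E'
from h import *
from workcell import vision
togo([.4807,-.1365,.1172],90,-10)
for n in("top","wrist"):
    m=vision.camera_model(n);im,d=vision.camera(n)
    np.savez(f"pics/{n}3.npz",im=im,d=d,**{k:np.array(m[k]) for k in("mtx","rvec","tvec")})
    if n=="top": im=cv2.resize(im[100:250,230:380],None,fx=4,fy=4)
    cv2.imwrite(f"pics/{n}3.png",im[:,:,::-1])
E
```

```text
t 5.0 pos [ 0.4739 -0.1349  0.1645] shift now-frame mm [-1.7 -1.2 47.8] turn deg [-0.38 -0.12 -0.12] shift end-frame [-1.6 -1.5 47.7] F [ 0.03  0.1  -2.64] w 0.054
```

View pics/top3.png

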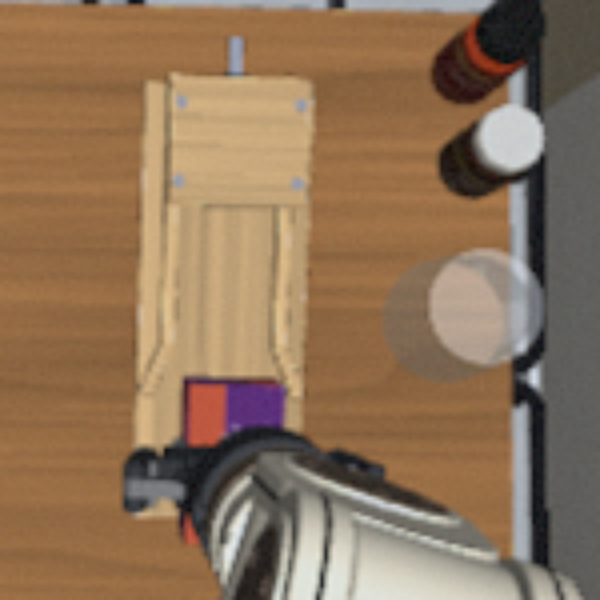

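View pics/wrist3.png

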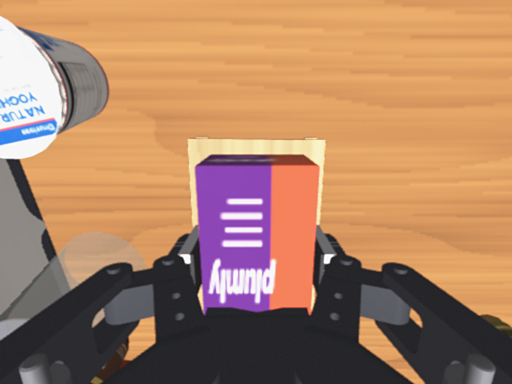

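The wrist view shows the ramp foot centred (188–325 px) behind the carton (197–319 px). Lowering.

drive_tool(steps=[-0.001,-0.001,0.015,0,0,0,1,0,0,0.015,0,0,0,1,0,0,0.01,0,0,0,1,0,0,0.003,0,0,0,1,0,0,0,0,0,0,1,0,0,0,0,0,0,1])

```text
clock: 5.6
eef_pos: [0.4824, -0.1359, 0.1246]
tool_rot: [0.705, 0.704, 0.062, 0.062]
ft_force: [-0.6, -0.5, -2.9]
grip_width: 0.0542
```

```bash
python3 - <<'E'
from h import *
togo([.4807,-.1365,.1172],90,-10)
E
```

```text
t 5.6 pos [ 0.4824 -0.1359  0.1246] shift now-frame mm [-0.6 -2.9  7. ] turn deg [ 0.02  0.02 -0.04] shift end-frame [-0.6 -2.9  7. ] F [-0.6  -0.5  -2.89] w 0.0542
```

drive_tool(steps=[0,-0.002,0.003,0,0,0,1,0,0,0.002,0,0,0,1,0,0,0,0,0,0,1])

```text
clock: 5.85
eef_pos: [0.4808, -0.1361, 0.1188]
tool_rot: [0.705, 0.704, 0.062, 0.062]
ft_force: [0.3, 0.1, -3.3]
grip_width: 0.054
```

drive_tool(steps=[0,0,0.001,0,0,0,1,0,0,0.001,0,0,0,1,0,0,0,0,0,0,1])

```text
clock: 6.1
eef_pos: [0.4813, -0.1362, 0.1176]
tool_rot: [0.705, 0.704, 0.062, 0.062]
ft_force: [-3.1, 0.5, 4.1]
grip_width: 0.0539
```

drive_tool(steps=[0,0,0,0,0,0,1,0,0,0,0,0,0,-1,0,0,0,0,0,0,-1,0,0,0,0,0,0,-1,0,0,0,0,0,0,-1,0,0,0,0,0,0,-1,0,0,0,0,0,0,-1])

```text
clock: 6.68
eef_pos: [0.4814, -0.1361, 0.1168]
tool_rot: [0.705, 0.704, 0.062, 0.062]
ft_force: [-0.6, -0.9, -0.3]
grip_width: 0.0855
```

drive_tool(steps=[0,0,-0.015,0,0,0,-1,0,0,-0.03,0,0,0,-1,0,0,-0.03,0,0,0,-1,0,-0.035,0,0,0,0,1,0,-0.035,0,0,0,0,1,0,-0.035,0,0,0,0,1,0,0,0,0,0,0,1,0,0,0,0,0,0,1])

```text
clock: 7.35
eef_pos: [0.3624, -0.1354, 0.1716]
tool_rot: [0.705, 0.704, 0.061, 0.061]
ft_force: [0.8, 0.1, 0.0]
grip_width: 0.0252
```

```bash
python3 - <<'E'
from h import *
from workcell import vision
togo([.4247,-.1365,.15],90,-10)
for n in("top","wrist"):
    m=vision.camera_model(n);im,d=vision.camera(n)
    np.savez(f"pics/{n}4.npz",im=im,d=d,**{k:np.array(m[k]) for k in("mtx","rvec","tvec")})
    P=cloud(d,m);h=P[...,2]-(.026+.1763*(P[...,0]-.447))
    mk=(h>.03)&(h<.048)&(P[...,0]>.42)&(P[...,0]<.57)&(abs(P[...,1]+.1365)<.05)
    hs=cv2.cvtColor(im,cv2.COLOR_RGB2HSV);mk&=(hs[...,1]>120)&(hs[...,2]>60)
    r=cv2.minAreaRect((P[mk][:,:2]*1000).astype(np.float32));print(n,mk.sum(),r)
    if n=="top": im=cv2.resize(im[100:250,230:380],None,fx=4,fy=4)
    cv2.imwrite(f"pics/{n}4.png",im[:,:,::-1])
E
```

```text
t 7.35 pos [ 0.3624 -0.1354  0.1716] shift now-frame mm [-0.9 57.7 32. ] turn deg [-0.13 -0.03 -0.16] shift end-frame [-1.1 57.6 32.1] F [0.83 0.15 0.04] w 0.0252
top 637 ((490.7897033691406, -135.8672637939453), (52.354705810546875, 89.86007690429688), 89.59801483154297)
wrist 1312 ((457.86907958984375, -136.389404296875), (29.777509689331055, 40.89862060546875), 0.41544944047927856)
```

View pics/top4.png

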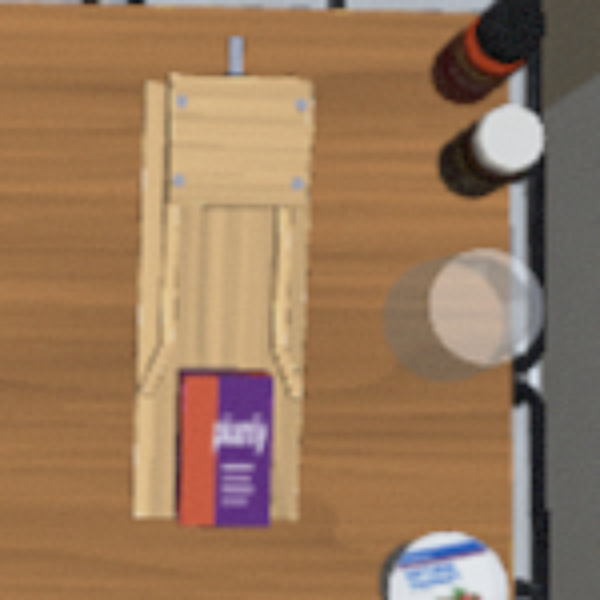

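View pics/wrist4.png

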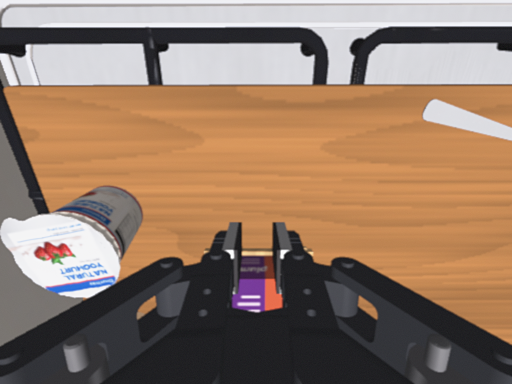

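The carton lies straight on the foot: top-view crop px x 178–272, between ramp edges 134–298. Its centre is at y ≈ −0.136, x ≈ 0.05 up the rack. Next I go behind it with the fingers shut.

```bash
python3 - <<'E'
from h import *
togo([.4076,-.1365,.1054],90,-10)
E
```

```text
t 7.45 pos [ 0.3659 -0.1364  0.1731] shift now-frame mm [ 0.  29.1 74. ] turn deg [ 0.13  0.06 -0.08] shift end-frame [-0.1 29.3 73.9] F [ 0.88 -1.59  0.02] w 0.0102
```

drive_tool(steps=[0,0.007,0.025,0,0,0,1,0,0.007,0.025,0,0,0,1,0,0.007,0.016,0,0,0,1,0,0.006,0.008,0,0,0,1,0,0,0,0,0,0,1,0,0,0,0,0,0,1,0,0,0,0,0,0,1])

```text
clock: 8.03
eef_pos: [0.4049, -0.1362, 0.1049]
tool_rot: [0.705, 0.704, 0.062, 0.062]
ft_force: [-0.3, 0.3, 0.1]
grip_width: -0.0
```

```bash
python3 - <<'E'
from h import *
from workcell import vision
togo([.4076,-.1365,.1054],90,-10)
n="wrist"
im,d=vision.camera(n);cv2.imwrite("pics/w5.png",im[:,:,::-1])
im,d=vision.camera("scene");cv2.imwrite("pics/s5.png",cv2.resize(im[110:300,220:440],None,fx=3,fy=3)[:,:,::-1])
E
```

```text
t 8.03 pos [ 0.4049 -0.1362  0.1049] shift now-frame mm [-0.3  2.7  0. ] turn deg [ 0.05  0.03 -0.05] shift end-frame [-0.3  2.7  0. ] F [-0.32  0.33  0.09] w -0.0
```

View pics/w5.png

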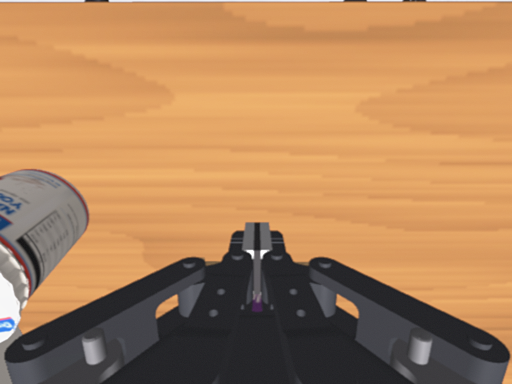

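View pics/s5.png

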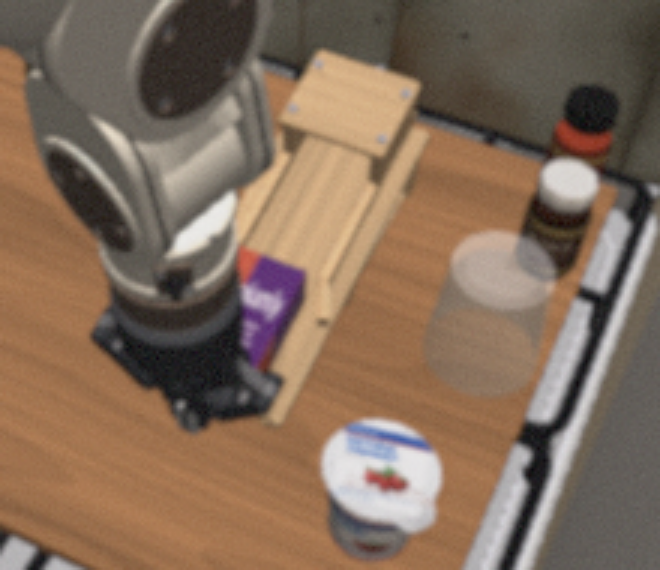

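drive_tool(steps=[0,0.008,0,0,0,0,1,0,0.006,0,0,0,0,1,0,0.006,0,0,0,0,1,0,0.006,0,0,0,0,1,0,0.006,0,0,0,0,1,0,0.006,0,0,0,0,1])

```text
clock: 8.63
eef_pos: [0.4418, -0.1359, 0.1108]
tool_rot: [0.705, 0.704, 0.061, 0.061]
ft_force: [-3.1, -0.2, 1.2]
grip_width: -0.0001
```

drive_tool(steps=[0,0.006,0,0,0,0,1,0,0.006,0,0,0,0,1,0,0.006,0,0,0,0,1,0,0.006,0,0,0,0,1,0,0.006,0,0,0,0,1,0,0.006,0,0,0,0,1])

```text
clock: 9.13
eef_pos: [0.4779, -0.1361, 0.1171]
tool_rot: [0.705, 0.704, 0.062, 0.062]
ft_force: [-1.4, 0.4, -1.6]
grip_width: -0.0003
```

```bash
cat > st.py <<'E'
from h import *
import sys
from workcell import vision
r=bot=None
from workcell import bot
o=bot.get_obs();p=o["eef_pos"]
n=np.array([-.17365,0,.98481]);q=p-np.array([.447,-.1365,.026])
print("s",round((q@[.98481,0,.17365])*1000,1),"tip h",round((q@n-.0726)*1000,1),"y",round(p[1],4),"F along slope",round(o["ft_force"]@[.98481,0,.17365],2),o["ft_force"].round(2),"t",o["clock"])
for c in ("scene","top"):
    im,d=vision.camera(c)
    im=im[110:300,220:440] if c=="scene" else im[100:250,230:380]
    cv2.imwrite(f"pics/{c}{sys.argv[1]}.png",cv2.resize(im,None,fx=3,fy=3)[:,:,::-1])
E
python3 st.py 6
```

```text
s 46.2 tip h 11.8 y -0.1361 F along slope -1.69 [-1.44  0.36 -1.57] t 9.1333
```

View pics/top6.png

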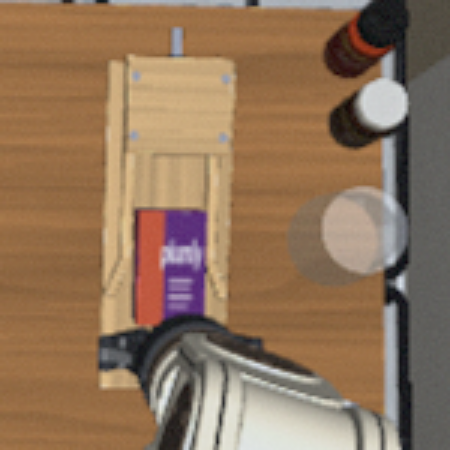

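View pics/scene6.png

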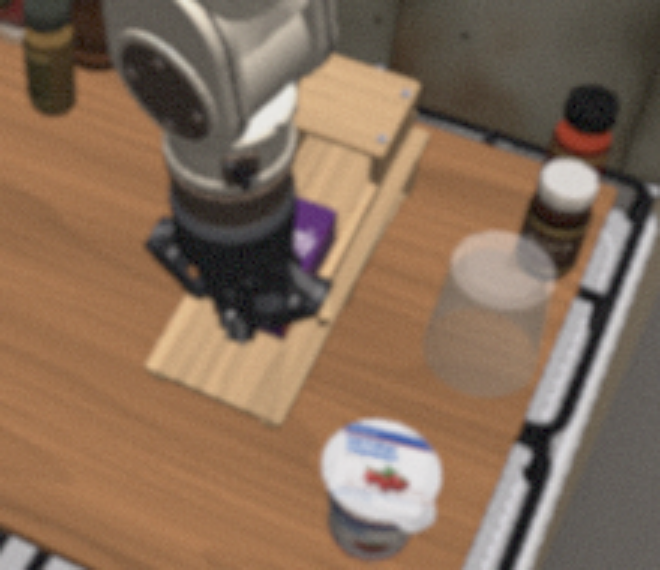

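The carton has entered the straight rails without jamming and the push force is about 1.7 N.

drive_tool(steps=[0,0.006,0,0,0,0,1,0,0.006,0,0,0,0,1,0,0.006,0,0,0,0,1,0,0.006,0,0,0,0,1,0,0.006,0,0,0,0,1,0,0.006,0,0,0,0,1])

```text
clock: 9.73
eef_pos: [0.5133, -0.1362, 0.1234]
tool_rot: [0.705, 0.704, 0.062, 0.062]
ft_force: [-1.3, 0.2, -0.2]
grip_width: 0.0001
```

drive_tool(steps=[0,0.005,0,0,0,0,1,0,0.004,0,0,0,0,1,0,0.004,0,0,0,0,1,0,0.003,0,0,0,0,1,0,0,0,0,0,0,1])

```text
clock: 10.15
eef_pos: [0.5293, -0.1362, 0.1265]
tool_rot: [0.705, 0.704, 0.062, 0.062]
ft_force: [-0.1, -1.3, 0.3]
grip_width: -0.0002
```

```bash
python3 st.py 7
```

```text
s 98.5 tip h 12.1 y -0.1362 F along slope -0.09 [-0.14 -1.3   0.28] t 10.15
```

View pics/top7.png

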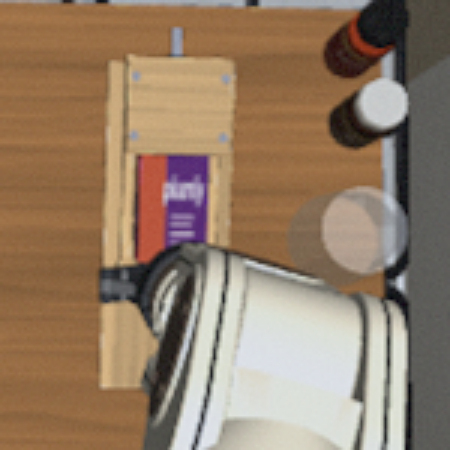

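drive_tool(steps=[0,0.004,0,0,0,0,1,0,0.004,0,0,0,0,1,0,0.003,0,0,0,0,1,0,0.002,0,0,0,0,1,0,0.002,0,0,0,0,1,0,0.001,0,0,0,0,1])

```text
clock: 10.75
eef_pos: [0.5444, -0.1362, 0.129]
tool_rot: [0.705, 0.704, 0.062, 0.062]
ft_force: [-2.0, 0.7, 0.8]
grip_width: 0.0001
```

drive_tool(steps=[0,0.001,0,0,0,0,1,0,0.001,0,0,0,0,1,0,0.001,0,0,0,0,1])

```text
clock: 11.0
eef_pos: [0.5471, -0.1362, 0.1294]
tool_rot: [0.705, 0.704, 0.062, 0.062]
ft_force: [-2.1, 0.3, 0.9]
grip_width: 0.0001
```

drive_tool(steps=[0,0.001,0,0,0,0,1,0,0.001,0,0,0,0,1,0,0,0,0,0,0,1])

```text
clock: 11.25
eef_pos: [0.5494, -0.1362, 0.1298]
tool_rot: [0.705, 0.704, 0.062, 0.062]
ft_force: [-0.6, 0.2, -0.0]
grip_width: 0.0001
```

```bash
python3 st.py 8
```

```text
s 118.9 tip h 11.9 y -0.1362 F along slope -0.61 [-0.61  0.16 -0.03] t 11.25
```

drive_tool(steps=[0,0.001,0,0,0,0,1,0,0.001,0,0,0,0,1,0,0,0,0,0,0,1])

```text
clock: 11.6
eef_pos: [0.5512, -0.1362, 0.1302]
tool_rot: [0.705, 0.704, 0.062, 0.062]
ft_force: [-1.4, -0.4, 1.1]
grip_width: -0.0004
```

drive_tool(steps=[0,0.001,0,0,0,0,1,0,0.001,0,0,0,0,1,0,0,0,0,0,0,1])

```text
clock: 11.85
eef_pos: [0.5533, -0.1362, 0.1305]
tool_rot: [0.705, 0.704, 0.062, 0.062]
ft_force: [-1.3, -0.1, 0.7]
grip_width: 0.0001
```

drive_tool(steps=[0,0.001,0,0,0,0,1,0,0.001,0,0,0,0,1])

```text
clock: 12.02
eef_pos: [0.5549, -0.1362, 0.1308]
tool_rot: [0.705, 0.704, 0.062, 0.062]
ft_force: [-2.3, -0.1, 0.4]
grip_width: 0.0002
```

drive_tool(steps=[0,0.001,0,0,0,0,1,0,0.001,0,0,0,0,1])

```text
clock: 12.18
eef_pos: [0.557, -0.1362, 0.1312]
tool_rot: [0.705, 0.704, 0.062, 0.062]
ft_force: [-2.4, 0.2, -0.2]
grip_width: -0.0001
```

drive_tool(steps=[0,0.001,0,0,0,0,1,0,0,0,0,0,0,1])

```text
clock: 12.35
eef_pos: [0.5583, -0.1362, 0.1314]
tool_rot: [0.705, 0.704, 0.062, 0.062]
ft_force: [-1.3, 0.8, -0.5]
grip_width: 0.0003
```

drive_tool(steps=[0,0.001,0,0,0,0,1,0,0,0,0,0,0,1])

```text
clock: 12.52
eef_pos: [0.5591, -0.1362, 0.1315]
tool_rot: [0.705, 0.704, 0.062, 0.062]
ft_force: [-0.9, 0.9, 0.1]
grip_width: -0.0002
```

drive_tool(steps=[0,0.001,0,0,0,0,1,0,0,0,0,0,0,1])

```text
clock: 12.68
eef_pos: [0.5601, -0.1362, 0.1317]
tool_rot: [0.705, 0.704, 0.062, 0.062]
ft_force: [-1.9, -1.0, 0.4]
grip_width: -0.0002
```

drive_tool(steps=[0,0.001,0,0,0,0,1,0,0,0,0,0,0,1])

```text
clock: 12.85
eef_pos: [0.5611, -0.1362, 0.1319]
tool_rot: [0.705, 0.704, 0.062, 0.062]
ft_force: [-1.3, 0.0, -0.3]
grip_width: 0.0
```

drive_tool(steps=[0,0.001,0,0,0,0,1,0,0,0,0,0,0,1])

```text
clock: 13.02
eef_pos: [0.5621, -0.1362, 0.1321]
tool_rot: [0.705, 0.704, 0.062, 0.062]
ft_force: [-2.1, 0.1, 0.1]
grip_width: -0.0
```

drive_tool(steps=[0,0.001,0,0,0,0,1,0,0,0,0,0,0,1])

```text
clock: 13.18
eef_pos: [0.5631, -0.1362, 0.1323]
tool_rot: [0.705, 0.704, 0.062, 0.062]
ft_force: [-1.1, -0.2, 1.1]
grip_width: 0.0002
```

drive_tool(steps=[0,0.001,0,0,0,0,1,0,0,0,0,0,0,1])

```text
clock: 13.35
eef_pos: [0.5641, -0.1362, 0.1324]
tool_rot: [0.705, 0.704, 0.062, 0.062]
ft_force: [-2.5, -0.6, 0.2]
grip_width: -0.0002
```

drive_tool(steps=[0,0.001,0,0,0,0,1,0,0,0,0,0,0,1])

```text
clock: 13.52
eef_pos: [0.565, -0.1362, 0.1326]
tool_rot: [0.705, 0.704, 0.062, 0.062]
ft_force: [-1.0, 0.3, -0.2]
grip_width: 0.0001
```

drive_tool(steps=[0,0.001,0,0,0,0,1,0,0,0,0,0,0,1])

```text
clock: 13.68
eef_pos: [0.566, -0.1362, 0.1328]
tool_rot: [0.705, 0.704, 0.062, 0.062]
ft_force: [-1.0, 0.1, 0.8]
grip_width: -0.0
```

drive_tool(steps=[0,0.001,0,0,0,0,1,0,0,0,0,0,0,1])

```text
clock: 13.85
eef_pos: [0.567, -0.1362, 0.133]
tool_rot: [0.705, 0.704, 0.062, 0.062]
ft_force: [-1.7, 0.5, -0.0]
grip_width: -0.0001
```

drive_tool(steps=[0,0.001,0,0,0,0,1,0,0,0,0,0,0,1])

```text
clock: 14.02
eef_pos: [0.568, -0.1362, 0.1331]
tool_rot: [0.705, 0.704, 0.062, 0.062]
ft_force: [-1.9, -0.7, 0.2]
grip_width: -0.0004
```

drive_tool(steps=[0,0.001,0,0,0,0,1,0,0,0,0,0,0,1])

```text
clock: 14.18
eef_pos: [0.5689, -0.1362, 0.1333]
tool_rot: [0.705, 0.704, 0.062, 0.062]
ft_force: [-1.8, 0.1, 0.3]
grip_width: -0.0
```

drive_tool(steps=[0,0.001,0,0,0,0,1,0,0,0,0,0,0,1])

```text
clock: 14.35
eef_pos: [0.5699, -0.1362, 0.1334]
tool_rot: [0.705, 0.704, 0.062, 0.062]
ft_force: [-1.6, 0.3, 0.2]
grip_width: -0.0003
```

drive_tool(steps=[0,0.001,0,0,0,0,1,0,0,0,0,0,0,1])

```text
clock: 14.52
eef_pos: [0.5709, -0.1362, 0.1336]
tool_rot: [0.705, 0.704, 0.062, 0.062]
ft_force: [-1.4, 0.7, -0.3]
grip_width: 0.0001
```

drive_tool(steps=[0,0.001,0,0,0,0,1,0,0,0,0,0,0,1])

```text
clock: 14.68
eef_pos: [0.5719, -0.1362, 0.1338]
tool_rot: [0.705, 0.704, 0.062, 0.062]
ft_force: [-1.4, -0.1, 0.1]
grip_width: 0.0
```

```bash
python3 st.py 9
```

```text
s 141.8 tip h 11.9 y -0.1362 F along slope -1.35 [-1.39 -0.07  0.11] t 14.6833
```

View pics/top9.png

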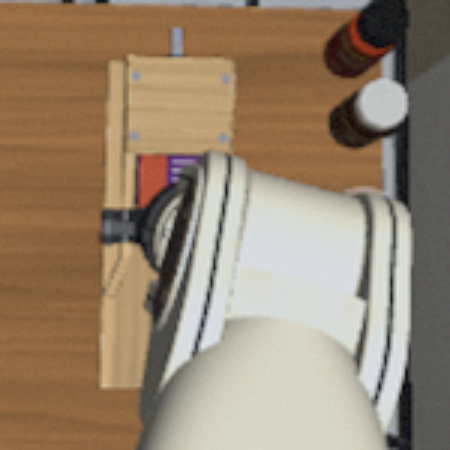

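drive_tool(steps=[0,0.001,0,0,0,0,1,0,0,0,0,0,0,1])

```text
clock: 14.95
eef_pos: [0.5729, -0.1362, 0.134]
tool_rot: [0.705, 0.704, 0.062, 0.062]
ft_force: [-1.4, 0.6, -1.0]
grip_width: -0.0001
```

The carton slides freely under the hood and hasn't reached the plate yet.

drive_tool(steps=[0,0.001,0,0,0,0,1,0,0,0,0,0,0,1])

```text
clock: 15.12
eef_pos: [0.5739, -0.1362, 0.1341]
tool_rot: [0.705, 0.704, 0.062, 0.062]
ft_force: [-1.3, 0.1, -0.6]
grip_width: -0.0004
```

drive_tool(steps=[0,0.001,0,0,0,0,1,0,0,0,0,0,0,1])

```text
clock: 15.28
eef_pos: [0.5749, -0.1362, 0.1343]
tool_rot: [0.705, 0.704, 0.062, 0.062]
ft_force: [-1.4, 1.1, 0.3]
grip_width: -0.0001
```

drive_tool(steps=[0,0.001,0,0,0,0,1,0,0,0,0,0,0,1])

```text
clock: 15.45
eef_pos: [0.5757, -0.1362, 0.1345]
tool_rot: [0.705, 0.704, 0.062, 0.062]
ft_force: [-2.5, 0.6, -0.2]
grip_width: -0.0001
```

drive_tool(steps=[0,0.001,0,0,0,0,1,0,0,0,0,0,0,1])

```text
clock: 15.62
eef_pos: [0.5758, -0.1362, 0.1345]
tool_rot: [0.705, 0.704, 0.061, 0.061]
ft_force: [-4.5, -0.0, 2.5]
grip_width: 0.0002
```

The tool stopped advancing and the force rose to 4.5 N, so this is the plate. I'll build up gently.

drive_tool(steps=[0,0.001,0,0,0,0,1,0,0,0,0,0,0,1])

```text
clock: 15.78
eef_pos: [0.576, -0.1362, 0.1344]
tool_rot: [0.705, 0.704, 0.06, 0.06]
ft_force: [-7.2, 0.1, 3.3]
grip_width: 0.0003
```

drive_tool(steps=[0,0.001,0,0,0,0,1,0,0,0,0,0,0,1])

```text
clock: 15.95
eef_pos: [0.5761, -0.1361, 0.1343]
tool_rot: [0.705, 0.704, 0.06, 0.06]
ft_force: [-8.3, 0.2, 4.5]
grip_width: -0.0
```

drive_tool(steps=[0,0,0,0,0,0,1,0,0,0,0,0,0,1,0,0,0,0,0,0,1,0,0,0,0,0,0,1,0,0,0,0,0,0,1,0,0,0,0,0,0,1])

```text
clock: 16.45
eef_pos: [0.5761, -0.1362, 0.1343]
tool_rot: [0.705, 0.704, 0.06, 0.06]
ft_force: [-9.1, -0.3, 4.1]
grip_width: 0.0002
```

```bash
python3 st.py 10
```

```text
s 145.9 tip h 11.7 y -0.1362 F along slope -8.22 [-9.08 -0.29  4.15] t 16.45
```

Pressed home at about 8 N for over 0.5 s. I'll back off straight down the slope.

drive_tool(steps=[0,-0.002,0,0,0,0,1,0,-0.002,0,0,0,0,1,0,-0.004,0,0,0,0,1,0,-0.01,0,0,0,0,1,0,-0.02,0,0,0,0,1,0,-0.03,0,0,0,0,1,0,-0.03,0,0,0,0,1,0,-0.03,0,0,0,0,1])

```text
clock: 17.22
eef_pos: [0.4523, -0.1361, 0.1131]
tool_rot: [0.705, 0.704, 0.062, 0.063]
ft_force: [-1.2, -0.5, 0.2]
grip_width: 0.0
```

drive_tool(steps=[0,-0.03,0,0,0,0,1,0,-0.03,-0.02,0,0,0,1,0,-0.02,-0.03,0,0,0,1,0,-0.01,-0.035,0,0,0,1,0,0,-0.035,0,0,0,1,0,0,0,0,0,0,1])

```text
clock: 17.72
eef_pos: [0.3454, -0.1374, 0.2217]
tool_rot: [0.705, 0.703, 0.064, 0.068]
ft_force: [1.1, 0.1, 0.4]
grip_width: 0.0002
```

```bash
python3 st.py 11; python3 - <<'E'
from h import *
from workcell import vision
n="top";m=vision.camera_model(n);im,d=vision.camera(n)
np.savez("pics/top11.npz",im=im,d=d)
P=cloud(d,m);h=P[...,2]-(.026+.1763*(P[...,0]-.447))
hs=cv2.cvtColor(im,cv2.COLOR_RGB2HSV)
mk=(h>.032)&(h<.046)&(P[...,0]>.55)&(P[...,0]<.65)&(abs(P[...,1]+.1365)<.05)&(hs[...,1]>100)
print(mk.sum(),cv2.minAreaRect((P[mk][:,:2]*1000).astype(np.float32)),np.median(P[mk][:,1]))
x=P[mk];pl=np.linalg.lstsq(np.c_[x[:,:2],np.ones(len(x))],x[:,2],rcond=None)[0];print(pl)
E
```

```text
s -66.1 tip h 137.8 y -0.1374 F along slope 1.2 [1.14 0.08 0.39] t 17.7167
303 ((613.8779296875, -135.8892364501953), (51.69154739379883, 37.5657958984375), 89.23370361328125) -0.1307106871624648
[ 0.19281107 -0.01546306 -0.02504828]
```

View pics/top11.png

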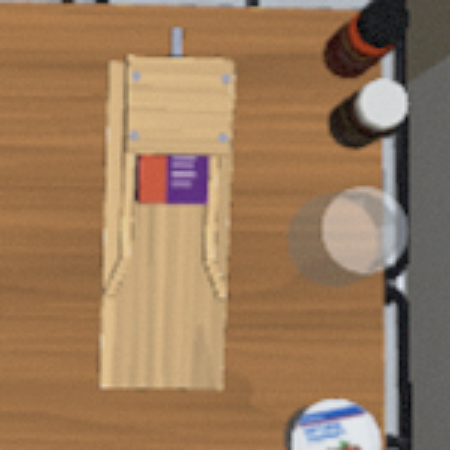

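View pics/scene11.png

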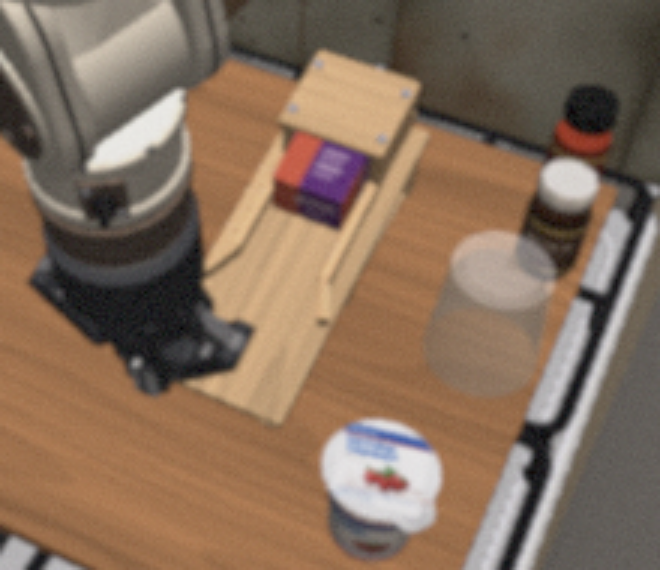

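The carton's trailing edge is about 157 mm up the slope, so its leading end is near 249 mm. That matches the tool position while pressed, so the carton hasn't slid back. It lies flat and straight between the rails, and the bystanders look unmoved.

```bash
python3 -c "
from workcell import job_done;print(job_done())"
```

```text
the job is handed in; nothing more can be done
None
```

I handed the job in at about 18 s of the 70 s allowed. The interface gives no verdict, so what follows rests on my own checks.

**What I did:**
- I gripped the carton across its 55 mm width and laid it lengthways on the foot, tilted to match the slope.
- With the fingers shut, I pushed it from behind, up between the rails and under the hood.
- The tool stopped dead at the plate. I raised the force to about 8 N along the slope (9 N in world x) and held it above 7 N for over 0.5 s. The highest reading was about 10 N, well under 20 N.
- I then backed off straight down the slope.

**Last checks:**
- **Position:** the top camera puts the carton's trailing edge about 157 mm up the slope, so its leading end is about 249 mm up. That matches where the tool stood while pressing, so it did not slide back.
- **Alignment:** it is about 1 mm off the middle line, under 1° out lengthways, and flat on the ramp.
- **Bystanders:** those in the last pictures show no visible shift. I judged this by eye and did not measure it.

**Not directly confirmed:**
- The bumper is hidden under the hood, so I inferred contact with it from the carton's position.
- A fit to the noisy depth points on the carton's top gave a slope of about 11° rather than 10°.
- The force reading has about 1 N of noise, and some 1 to 1.5 N of the push went into friction and the slope. The force on the plate was therefore nearer 6.5 to 7 N than 10 N.

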